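# Spread the vegetables and slide the tray under the grill

## Task

Two garlic bulbs and a tomato lie huddled together in the roasting tray. First spread them out in the tray in a single layer, so that a good 2 cm of bare tray shows between any two; then slide the tray along the worktop, without lifting it, under the hood of the small countertop grill until it is fully home against the back, with everything still lying spread out in it. Leave the salt jar and the timer where they are.

Things in the scene. Friction and masses are not known exactly. Their poses are not given: they have to be found in the camera images.
- tray: Loose shallow bare-metal roasting tray, 170 (x) x 260 (y) mm outside, walls 20 mm high and 3 mm thick, floor 3 mm thick, about 0.3 kg; it slides on the worktop. Origin: centre of its underside. Its -x side carries the black bar handle, and its x axis points away from the handle: at the start roughly to world -y, towards the grill.
- tray_grip (a point): Point to grip on the tray's handle, 130 mm from the tray's centre along the tray's -x and 30 mm above the worktop. The handle is a straight bar along the tray's x, 14 mm wide (y), from 14 to 38 mm above the worktop, reaching from 85 to 167 mm from the tray's centre; its sides are free, so it can be pinched from above with the fingers closing along the tray's y.
- grill: Fixed steel countertop grill: a bridge without floor or door, 160 deep (x) x 310 wide (y) x 140 mm high (fixed knobs jut 20 mm from the hood's front). Origin: centre of its footprint; its x axis points from its open front to its back, roughly to world -y, so it opens to the robot's left. Tray fully home: its centre at x = -15 mm in the grill's frame, its handle side 20 mm out of the hood.
- grill_mouth (a point): Middle of the grill's open front at worktop height (80 mm in front of its centre). The channel is 280 mm wide (10 mm to spare on each side of the tray; flared by about 11 mm a side over the first 25 mm) and 95 mm high under the hood. The back panel's inner face, the stop, is 150 mm beyond this point.
- garlic_small_center (a point): Middle of the smaller garlic bulb (53 mm across, 52 mm high, loose; it stands on its flattish bottom, and the point is 24 mm above its underside).
- garlic_big_center (a point): Middle of the bigger garlic bulb (61 mm across, 59 mm high, loose; point 26 mm above its underside).
- tomato_center (a point): Middle of the tomato (about 57 mm across, 62 mm high with its stalk, loose; point 26 mm above its underside).
- garlic_small: The smaller garlic bulb itself; origin at the centre of its underside.
- garlic_big: The bigger garlic bulb itself; origin at the centre of its underside.
- tomato: The tomato itself; origin at the centre of its underside.
- salt_jar: Bystander: loose glass jar with a grey lid, 62 mm across, 90 mm high, standing near the work; origin at the centre of its underside. Leave it alone.
- kitchen_timer: Bystander: loose round black and white kitchen timer, 67 mm across, 49 mm high; origin at the centre of its underside. Leave it alone.

How it is judged:
By the outcome, as a careful person would: the job done as asked, in the order asked, and still so for the second after the job is handed in, with the robot touching nothing.
It also fails if it takes over 67 s, if anything falls off the work surface, if the arm or the gripper's body presses on something with over 40 N, if the wrist force passes 120 N, or if a joint passes its speed limit or range.

## Robot

A 6-joint arm with a two-finger parallel gripper is mounted at the origin on a cart in front of the work surface, level with it; the furniture and walls round the work are solid. World frame = base frame: x ahead of the robot, y to its left, z up, the work surface at z = 0. Lengths are in m, angles in rad, forces in N, time in s.
With the tool pointing down it reaches from about 0.4 to 0.825 m from the base axis. Payload 7 kg.
Tool frame: the origin (TCP) lies at the very end of the fingers, on their centre line; the grasp point (between the pads) lies arm.hold_point_z behind it (arm.hold_point_z is the distance from the TCP to the grasp point, in m); z points along the fingers, y is the line along which they close (so a half turn about z gives the same grasp; the last joint's range is limited). The gripper opens to 88 mm and grips with 3 to 60 N. Pads are 19 mm wide; open, the fingers measure 130 mm over their backs; the gripper's body (78 mm by 193 mm) begins 47 mm behind the grasp point.
Start: joints at [-1.044, 0.359, 0.012, 0, -1.224, -0.288], TCP at [0.16, -0.656, 0.227] pointing down, gripper open.
Joint ranges: [-3.07, 3.07], [-1.43, 2.12], [-1.02, 1.25], [-3.03, 1.67], [-3.05, -0], [-3.03, 3.03]. Speed limits (rad/s): [2.39, 2.39, 3.01, 3.14, 3.14, 3.14].

## Interface

Orientations are given as [roll, pitch, yaw] about the fixed x, y, z axes, in that order (R = Rz(yaw) Ry(pitch) Rx(roll)).
In Python, from station import arm, vision, workorder, monitor gives the robot as it stands (arm), with the cameras (vision), the job (workorder) and the readings (monitor).
- The arm moves only by the shell command python3 nudge.py 'ROWS' [FORCE]. ROWS is a JSON list of rows, 1 to 20 of them, each of 5 numbers: the finger opening in m, then dx, dy, dz in m, then a turn about the tool's z in rad; each row is the pose to reach, as a shift and turn from the pose commanded when the command began, along the tool's axes at that moment; what a row does not reach only later rows make up. A row lasts 1/12 s, in which the tool goes at most 0.0417 m and 0.125 rad, less where a joint would pass 70% of its speed; a pose out of reach is approached as far as the arm can. The fingers move at their own pace and stop on an object; FORCE is the grip in N (left out, the last holds). Time passes only in rows, so rows that do not move let the fingers close. It prints the time, the measured TCP pose, the force, the opening and the grip force at its end.
- monitor.get_state(): the state, without advancing time (a new reading comes with each control period).
- vision.grab_frame(name): name is "side" or "top"; returns the picture (480x640x3 uint8, red, green, blue); there is no depth.
- vision.camera_params(name): a dict with "fx", "fy", "cx", "cy" (pixels), "T" (4x4, takes a point from camera to world coordinates). Camera axes: x right, y down, z forward; pixel columns grow to the right and rows downward; lengths in m; the calibration is good to about 2 mm. A picture is of the moment at which its call begins. camera_params takes no time and is no camera call.
- workorder.job_done(): hands the job in; it is judged then, once.
The state is a dict: "t": time; "q": joint angles; "qd": joint speeds; "joint_efforts": joint torques, N m; "eef_pos": TCP position; "ee_rot": TCP orientation; "force": force on the tool from outside, world axes, zero at the start; "moment": the same for the moment, N m; "width": finger opening in m; "gripper_force": force on a finger pad.
Only numpy, scipy, OpenCV 4.12 (cv2) and the standard library are available. Lean on these libraries where they do the work, as an engineer would, in place of code of your own. Each camera call takes 0.05 s, during which the arm holds its last target. There are 200 camera calls.

## Working session

There is one attempt and no reset: what is moved stays moved. The work goes in short steps, Python scripts to look and compute and a shell command to move; the robot and the scene stay as the last step left them, time stands still between calls to the robot, and variables do not carry over. Pictures are saved under pics/ and viewed, at most 10 in all, crops included, and the job is handed in when it is done.

```bash
ls; mkdir -p pics
python3 - <<'E'
from station import arm, vision, workorder, monitor
import cv2
for n in("top","side"):
    cv2.imwrite(f"pics/{n}0.png",vision.grab_frame(n)[:,:,::-1]); print(n,vision.camera_params(n))
print(monitor.get_state(),arm.hold_point_z)
E
```

```text
nudge.py
pics
station.py
top {'fx': 563.6526448024068, 'fy': 563.6526448024068, 'cx': 327.3783985236288, 'cy': 249.3330972259773, 'T': array([[-0.00458065, -0.99773899,  0.06705166,  0.55194756],
       [-0.99971974,  0.00612649,  0.02286704,  0.08117776],
       [-0.02322613, -0.06692812, -0.99748743,  1.17469227],
       [ 0.        ,  0.        ,  0.        ,  1.        ]])}
side {'fx': 441.5771808850694, 'fy': 441.5771808850694, 'cx': 323.5797653767294, 'cy': 242.4522823275507, 'T': array([[-0.91107852, -0.23125854,  0.34125565,  0.32059759],
       [-0.41218986,  0.49909729, -0.76223449,  0.74484332],
       [ 0.00595346, -0.83511759, -0.55003925,  0.49055383],
       [ 0.        ,  0.        ,  0.        ,  1.        ]])}
{'t': 0.1, 'q': array([-1.04389633e+00,  3.59340140e-01,  1.11639024e-02, -2.64647042e-04,
       -1.22412080e+00, -2.88097325e-01]), 'qd': array([-4.57126727e-05, -2.52857266e-03,  3.18800928e-03,  1.09805448e-03,
        6.00746556e-04, -1.43957853e-04]), 'joint_efforts': array([-2.09174366e-03, -5.84163272e+01,  2.93752223e+01,  7.01570079e+00,
        1.01233352e-02, -4.93525954e-05]), 'eef_pos': array([ 0.1595196 , -0.65543561,  0.22571405]), 'ee_rot': array([ 3.14008310e+00, -1.87883296e-04, -2.90287995e+00]), 'force': array([-0.40866794,  0.68689447, -0.37669131]), 'moment': array([0.00412656, 0.00209656, 0.03404204]), 'gripper_force': 0.0, 'width': 0.08759222407446253} 0.0188
```

View pics/top0.png

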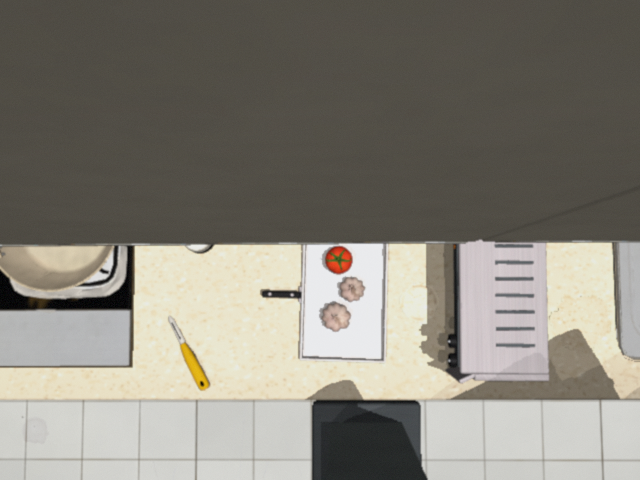

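View pics/side0.png

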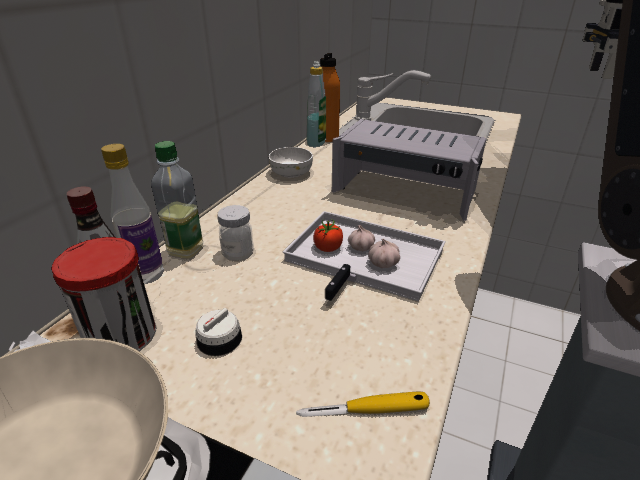

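Top view: tomato (338,260), small garlic (351,289), big garlic (335,317), tray cols 300–384 with its far edge at about row 240 under the overhead cupboard's edge, handle (262–300,294), grill cols 455–548. Side view: the same objects, with the jar (235,232) and timer (218,330) left of the work. I'll look closer at the top view and segment.

```bash
cat > h.py <<'E'
import numpy as np, cv2
from station import arm, vision, workorder, monitor
P={n:vision.camera_params(n) for n in("top","side")}
def ray(n,uv):
    p=P[n];T=p["T"];d=np.array([(uv[0]-p["cx"])/p["fx"],(uv[1]-p["cy"])/p["fy"],1.])
    return T[:3,3],T[:3,:3]@d/np.linalg.norm(d)
def onz(n,uv,z):
    o,d=ray(n,uv);return o+d*(z-o[2])/d[2]
def tri(a,b):
    o1,d1=ray("top",a);o2,d2=ray("side",b)
    s=np.linalg.lstsq(np.c_[d1,-d2],o2-o1,rcond=None)[0]
    p,q=o1+d1*s[0],o2+d2*s[1];return (p+q)/2,np.linalg.norm(p-q)
def proj(n,X):
    p=P[n];T=p["T"];c=T[:3,:3].T@(np.asarray(X)-T[:3,3]);return np.array([p["fx"]*c[0]/c[2]+p["cx"],p["fy"]*c[1]/c[2]+p["cy"]])
def blobs(mask,amin=60):
    n,l,s,c=cv2.connectedComponentsWithStats(mask.astype(np.uint8));return [(s[i].tolist(),c[i].round(1).tolist()) for i in range(1,n) if s[i][4]>=amin]
def veg(im,roi):
    x0,y0,x1,y1=roi;m=np.zeros(im.shape[:2],bool);m[y0:y1,x0:x1]=1
    r,g,b=[im[:,:,i].astype(int) for i in range(3)]
    red=m&(r>100)&(g<90)&(b<90); gar=m&(r-b>14)&~red&(r>60)
    gar=cv2.morphologyEx(gar.astype(np.uint8),cv2.MORPH_OPEN,np.ones((3,3)))
    return red,gar
E
python3 - <<'E'
from h import *
t=cv2.imread("pics/top0.png")[:,:,::-1];s=cv2.imread("pics/side0.png")[:,:,::-1]
for n,im,roi in(("top",t,(306,246,378,352)),("side",s,(305,215,412,278))):
    r,g=veg(im,roi);print(n,"red",blobs(r),"gar",blobs(g))
a=cv2.resize(t[225:385,250:560],None,fx=2.58,fy=2.58,interpolation=cv2.INTER_CUBIC)
cv2.imwrite("pics/c1.png",a[:,:,::-1][:, :800])
b=cv2.resize(s[115:310,270:500],None,fx=3,fy=3,interpolation=cv2.INTER_CUBIC)
cv2.imwrite("pics/c2.png",b[:,:,::-1])
E
```

```text
top red [([325, 247, 27, 26, 438], [338.2, 259.6])] gar [([334, 255, 11, 11, 60], [339.4, 259.0]), ([340, 277, 25, 25, 452], [351.6, 288.8]), ([322, 303, 29, 28, 594], [335.9, 316.6])]
side red [([313, 225, 30, 16, 311], [328.7, 233.6])] gar [([305, 215, 12, 13, 107], [309.2, 219.6]), ([350, 215, 62, 17, 631], [388.2, 220.5]), ([350, 228, 50, 36, 838], [375.7, 245.6]), ([314, 237, 28, 15, 272], [326.7, 244.5]), ([305, 268, 26, 10, 168], [314.9, 273.9])]
```

View pics/c1.png

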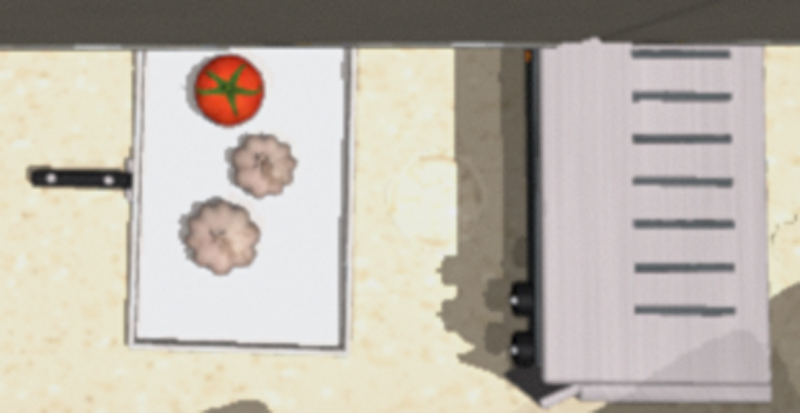

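View pics/c2.png

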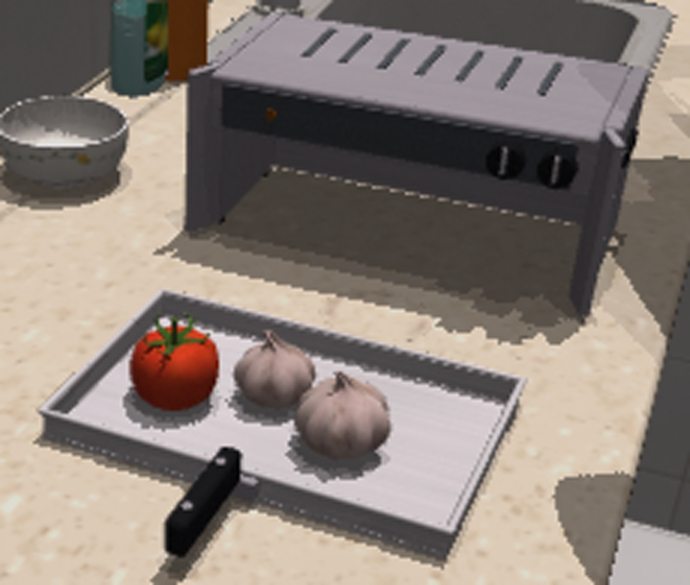

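The crops show: tray rim corners in the side view at (284,252), (325,212), (445,242), (419,295). Grill front feet are at (333,191) and (465,220). In the top view the near tray corners are (300,358) and (384.5,361) and the hood's front edge runs (459,242)–(461,373). Triangulating these.

Run:
```python
from h import *
np.set_printoptions(precision=4,suppress=True)
for n,a,b in(("tom",(338.2,259.6),(328,237.7)),("small",(351.8,288.9),(361.3,240)),("big",(336,316.7),(384,254.3)),
 ("trayBL",(300.4,358.3),(419.3,294)),("trayBR",(384.5,361.4),(444.7,241.7)),("handle end top",(261.5,292),(329,297-12))): print(n,*tri(a,b))
for n,uv,z in(("side",(284,251.7),.02),("side",(325,212.3),.02),("side",(444.7,241.7),.02),("side",(419.3,294),.02),
 ("top",(300.4,358.3),.02),("top",(384.5,361.4),.02),("top",(301.9,243.6),.02),("top",(386,243.6),.02),
 ("top",(262,293.5),.038),("top",(300,294.5),.038),
 ("side",(333.3,191),0),("side",(344,188),0),("side",(465,220.3),0),
 ("top",(459.3,242.4),.14),("top",(461.2,373.4),.14),("top",(546.9,242.4),.14),("top",(548.5,380),.14)): print(n,uv,z,onz(n,uv,z))
```

```text
tom [0.6073 0.0853 0.028 ] 0.0013391393615383518
small [0.548  0.0581 0.0229] 0.0005190874383652879
big [0.4919 0.0906 0.026 ] 0.000716478197627406
trayBL [0.407  0.1635 0.0167] 0.0016822747452344628
trayBR [ 0.4006 -0.007   0.0208] 0.002546846257335118
handle end top [0.5404 0.2384 0.0459] 0.005605274997154036
side (284, 251.7) 0.02 [0.6669 0.1527 0.02  ]
side (325, 212.3) 0.02 [ 0.6586 -0.0165  0.02  ]
side (444.7, 241.7) 0.02 [ 0.3995 -0.0089  0.02  ]
side (419.3, 294) 0.02 [0.4056 0.1672 0.02  ]
top (300.4, 358.3) 0.02 [0.4082 0.1634 0.02  ]
top (384.5, 361.4) 0.02 [ 0.4018 -0.0068  0.02  ]
top (301.9, 243.6) 0.02 [0.6417 0.16   0.02  ]
top (386, 243.6) 0.02 [ 0.6406 -0.0126  0.02  ]
top (262, 293.5) 0.038 [0.5399 0.2395 0.038 ]
top (300, 294.5) 0.038 [0.5376 0.1628 0.038 ]
side (333.3, 191) 0 [ 0.6979 -0.1542  0.    ]
side (344, 188) 0 [ 0.6803 -0.1806  0.    ]
side (465, 220.3) 0 [ 0.3798 -0.146   0.    ]
top (459.3, 242.4) 0.14 [ 0.6327 -0.1369  0.14  ]
top (461.2, 373.4) 0.14 [ 0.3957 -0.1355  0.14  ]
top (546.9, 242.4) 0.14 [ 0.6317 -0.2959  0.14  ]
top (548.5, 380) 0.14 [ 0.3839 -0.2913  0.14  ]
```

```bash
cat >> h.py <<'E'
def go(x,y,z,ang=None):
    "shift in tool axes to TCP x,y,z with closing line at world angle ang (deg)"
    s=monitor.get_state();r=s["ee_rot"];w=r[2];R=cv2.Rodrigues(np.array([0,0,w]))[0]@cv2.Rodrigues(np.array([0,r[1],0.]))[0]@cv2.Rodrigues(np.array([r[0],0,0.]))[0]
    d=R.T@(np.array([x,y,z])-s["eef_pos"]);a=np.degrees(np.arctan2(R[1,1],R[0,1]))
    t=0 if ang is None else -((ang-a+90)%180-90)
    print("t",round(s["t"],2),"pos",s["eef_pos"].round(4),"ang",round(a,1),"q1,6",s["q"][[0,5]].round(2),"rows: ",d.round(4),round(np.radians(t),3))
E
python3 -c "
from h import *
go(.492,.0907,.13,59.3)
for c in ((341.7,139.3),(485.7,160)): print(onz('side',c,.14))
print(onz('top',(548.5,380),0),onz('top',(545,380),.07))"
```

```text
t 0.1 pos [ 0.1595 -0.6554  0.2257] ang 103.7 q1,6 [-1.04 -0.29] rows:  [-0.4995  0.6462  0.0966] 0.775
[ 0.67429362 -0.14039463  0.14      ]
[ 0.36527052 -0.15565748  0.14      ]
[ 0.36111837 -0.34164566  0.        ] [ 0.37249532 -0.30979546  0.07      ]
```

```bash
python3 nudge.py '[[0.078,-0.5,0.646,0,0.775],[0.078,-0.5,0.646,0,0.775],[0.078,-0.5,0.646,0,0.775],[0.078,-0.5,0.646,0,0.775],[0.078,-0.5,0.646,0,0.775],[0.078,-0.5,0.646,0,0.775],[0.078,-0.5,0.646,0,0.775],[0.078,-0.5,0.646,0,0.775],[0.078,-0.5,0.646,0,0.775],[0.078,-0.5,0.646,0,0.775],[0.078,-0.5,0.646,0,0.775],[0.078,-0.5,0.646,0,0.775],[0.078,-0.5,0.646,0,0.775],[0.078,-0.5,0.646,0,0.775],[0.078,-0.5,0.646,0,0.775],[0.078,-0.5,0.646,0,0.775],[0.078,-0.5,0.646,0,0.775],[0.078,-0.5,0.646,0,0.775],[0.078,-0.5,0.646,0,0.775],[0.078,-0.5,0.646,0,0.775]]' 10; python3 -c "
from h import *
go(.492,.0907,.1,59.3)"
```

```text
t: 1.77
eef_pos: [0.4929, 0.0925, 0.2265]
ee_rot: [3.141, -0.0, 2.606]
force: [0.9, -0.2, 1.5]
width: 0.0779
gripper_force: 0.0
t 1.77 pos [0.4929 0.0925 0.2265] ang 59.3 q1,6 [ 0.58 -2.68] rows:  [-1.000e-04 -2.100e-03  1.265e-01] 0.0
```

```bash
python3 nudge.py '[[0.078,0,-0.002,0.04,0],[0.078,0,-0.002,0.08,0],[0.078,0,-0.002,0.12,0],[0.078,0,-0.002,0.15,0],[0.078,0,-0.002,0.175,0],[0.078,0,-0.002,0.195,0],[0.078,0,-0.002,0.208,0],[0.078,0,-0.002,0.214,0],[0.078,0,-0.002,0.214,0],[0.04,0,-0.002,0.214,0],[0.04,0,-0.002,0.214,0],[0.04,0,-0.002,0.214,0],[0.04,0,-0.002,0.214,0],[0.04,0,-0.002,0.214,0]]' 8; python3 -c "
from h import *
go(.455,.088,.035,59.3)"
```

```text
t: 2.93
eef_pos: [0.4923, 0.0888, 0.0135]
ee_rot: [3.14, 0.001, 2.606]
force: [-0.8, 0.2, 3.2]
width: 0.0561
gripper_force: 8.0
t 2.93 pos [0.4923 0.0888 0.0135] ang 59.3 q1,6 [ 0.57 -2.68] rows:  [ 0.0316 -0.0197 -0.0216] -0.0
```

```bash
python3 nudge.py '[[0.04,0,0,-0.01,0],[0.04,0,0,-0.02,0],[0.04,0.01,-0.006,-0.02,0],[0.04,0.019,-0.012,-0.02,0],[0.04,0.027,-0.017,-0.02,0],[0.04,0.027,-0.017,-0.02,0],[0.04,0.027,-0.017,-0.012,0],[0.04,0.027,-0.017,-0.005,0],[0.04,0.027,-0.017,0,0],[0.04,0.027,-0.017,0,0],[0.074,0.027,-0.017,0,0],[0.074,0.027,-0.017,0,0],[0.074,0.027,-0.017,0,0],[0.074,0.027,-0.017,-0.03,0],[0.074,0.027,-0.017,-0.06,0],[0.074,0.027,-0.017,-0.09,0],[0.074,0.027,-0.017,-0.1,0]]'; python3 -c "
from h import *
go(.548,.0581,.11,135)"
```

```text
t: 4.35
eef_pos: [0.4616, 0.0884, 0.1165]
ee_rot: [3.137, 0.003, 2.606]
force: [0.7, 1.1, -0.4]
width: 0.074
gripper_force: 0.0
t 4.35 pos [0.4616 0.0884 0.1165] ang 59.3 q1,6 [ 0.61 -2.72] rows:  [-0.0897  0.018   0.0069] -1.321
```

```bash
python3 nudge.py '[[0.07,-0.03,0.006,0,-0.12],[0.07,-0.06,0.012,0,-0.24],[0.07,-0.09,0.018,0,-0.36],[0.07,-0.09,0.018,0,-0.48],[0.07,-0.09,0.018,0,-0.6],[0.07,-0.09,0.018,0,-0.72],[0.07,-0.09,0.018,0,-0.84],[0.07,-0.09,0.018,0,-0.96],[0.07,-0.09,0.018,0,-1.08],[0.07,-0.09,0.018,0,-1.2],[0.07,-0.09,0.018,0,-1.32],[0.07,-0.09,0.018,0,-1.32]]'
python3 - <<'E'
from h import *
go(.548,.0581,.0125,135)
s=vision.grab_frame("side");t=vision.grab_frame("top")
cv2.imwrite("pics/v3.png",np.hstack([cv2.resize(t[230:370,270:420],(400,373)),cv2.resize(s[190:310,275:455],(400,373))])[:,:,::-1])
E
```

```text
t: 5.35
eef_pos: [0.5463, 0.057, 0.1125]
ee_rot: [3.142, -0.0, -2.352]
force: [-0.3, -0.5, -0.3]
width: 0.0699
gripper_force: 0.0
t 5.35 pos [0.5463 0.057  0.1125] ang 135.2 q1,6 [ 0.46 -1.24] rows:  [-0.002  -0.0004  0.1   ] 0.004
```

View pics/v3.png

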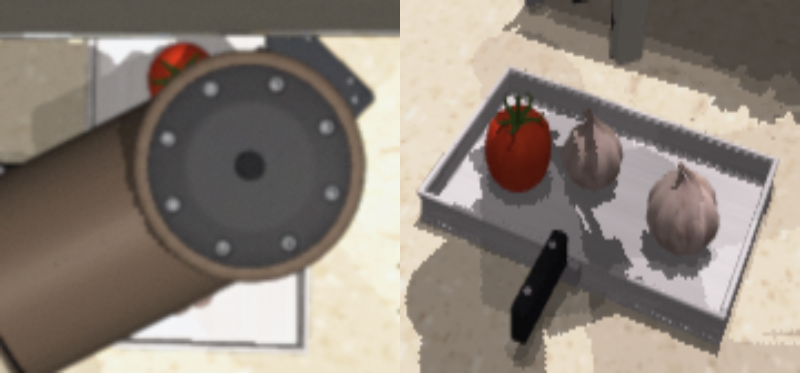

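The side half shows the big garlic moved clear and upright at (684,212), with the small one untouched at (594,155). Next is to grip the small one.

```bash
python3 nudge.py '[[0.07,-0.002,0,0.03,0],[0.07,-0.002,0,0.055,0],[0.07,-0.002,0,0.075,0],[0.07,-0.002,0,0.09,0],[0.07,-0.002,0,0.098,0],[0.07,-0.002,0,0.1,0],[0.07,-0.002,0,0.1,0],[0.035,-0.002,0,0.1,0],[0.035,-0.002,0,0.1,0],[0.035,-0.002,0,0.1,0],[0.035,-0.002,0,0.1,0],[0.035,-0.002,0,0.1,0]]' 8; python3 -c "
from h import *
go(.53,.036,.0125,180)"
```

```text
t: 6.45
eef_pos: [0.5482, 0.0587, 0.0134]
ee_rot: [-3.141, 0.001, -2.358]
force: [0.6, 0.3, 3.4]
width: 0.05
gripper_force: 8.0
t 6.45 pos [0.5482 0.0587 0.0134] ang 134.9 q1,6 [ 0.46 -1.25] rows:  [ 0.0289 -0.0032  0.0008] -0.787
```

```bash
python3 nudge.py '[[0.035,0,0,-0.01,0],[0.035,0,0,-0.022,0],[0.035,0.01,-0.001,-0.022,0],[0.035,0.02,-0.002,-0.022,-0.1],[0.035,0.029,-0.003,-0.022,-0.2],[0.035,0.029,-0.003,-0.022,-0.32],[0.035,0.029,-0.003,-0.022,-0.44],[0.035,0.029,-0.003,-0.022,-0.56],[0.035,0.029,-0.003,-0.022,-0.68],[0.035,0.029,-0.003,-0.022,-0.785],[0.035,0.029,-0.003,-0.015,-0.785],[0.035,0.029,-0.003,-0.007,-0.785],[0.035,0.029,-0.003,0,-0.785],[0.035,0.029,-0.003,0,-0.785],[0.066,0.029,-0.003,0,-0.785],[0.066,0.029,-0.003,0,-0.785],[0.066,0.029,-0.003,0,-0.785],[0.066,0.029,-0.003,-0.03,-0.785],[0.066,0.029,-0.003,-0.065,-0.785],[0.066,0.029,-0.003,-0.1,-0.785]]'; python3 -c "
from h import *
go(.536,.225,.11,178.3)"
```

```text
t: 8.12
eef_pos: [0.5285, 0.0355, 0.1133]
ee_rot: [3.139, -0.001, -1.573]
force: [0.1, 0.4, -1.0]
width: 0.066
gripper_force: 0.0
t 8.12 pos [0.5285 0.0355 0.1133] ang 179.9 q1,6 [ 0.44 -0.44] rows:  [-0.1895 -0.0071  0.0031] 0.027
```

```bash
python3 nudge.py '[[0.06,-0.04,-0.003,0,0.027],[0.06,-0.08,-0.006,0,0.027],[0.06,-0.12,-0.009,0,0.027],[0.06,-0.15,-0.01,0,0.027],[0.06,-0.175,-0.01,0,0.027],[0.06,-0.188,-0.01,0,0.027],[0.06,-0.188,-0.01,0,0.027]]'
python3 - <<'E'
from h import *
s=vision.grab_frame("side");t=vision.grab_frame("top");cv2.imwrite("pics/s4.png",s[:,:,::-1]);cv2.imwrite("pics/t4.png",t[:,:,::-1])
cv2.imwrite("pics/v4.png",np.hstack([cv2.resize(t[230:370,270:420],(400,373)),cv2.resize(s[190:310,275:455],(400,373))])[:,:,::-1])
go(.5395,.223,.0125,178.3)
E
```

```text
t: 8.7
eef_pos: [0.5397, 0.2263, 0.1125]
ee_rot: [-3.141, 0.0, -1.598]
force: [0.0, 0.2, -0.8]
width: 0.06
gripper_force: 0.0
t 8.8 pos [0.5393 0.2237 0.1124] ang 178.4 q1,6 [ 0.73 -0.76] rows:  [ 0.0007 -0.0003  0.0999] 0.001
```

View pics/v4.png

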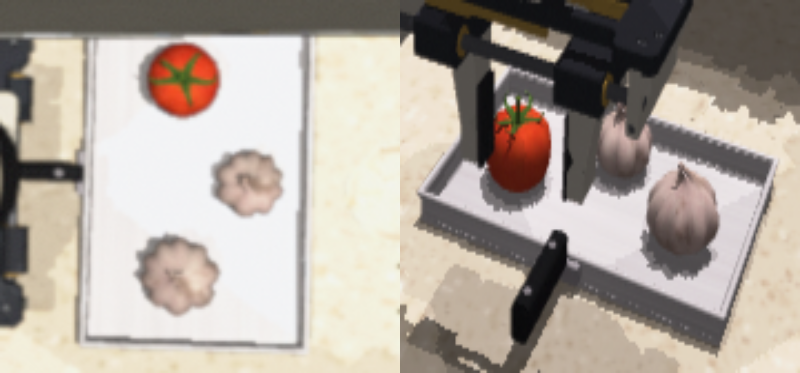

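Top half: tomato (184,79), small garlic (248,183) and big garlic (178,273), with gaps of about 40 mm and 32 mm, so they are well spread. The handle lies under the fingers. Now a closer look at the grill's alignment.

Run:
```python
import cv2,numpy as np
s=cv2.imread("pics/side0.png");t=cv2.imread("pics/t4.png")
a=cv2.resize(s[110:230,325:495],None,fx=4.7,fy=4.7,interpolation=cv2.INTER_CUBIC)
cv2.imwrite("pics/g1.png",a[:600,:800])
cv2.imwrite("pics/g2.png",cv2.resize(t[235:390,435:560],None,fx=3.8,fy=3.8,interpolation=cv2.INTER_CUBIC))
```

```text
(no output)
```

View pics/g1.png

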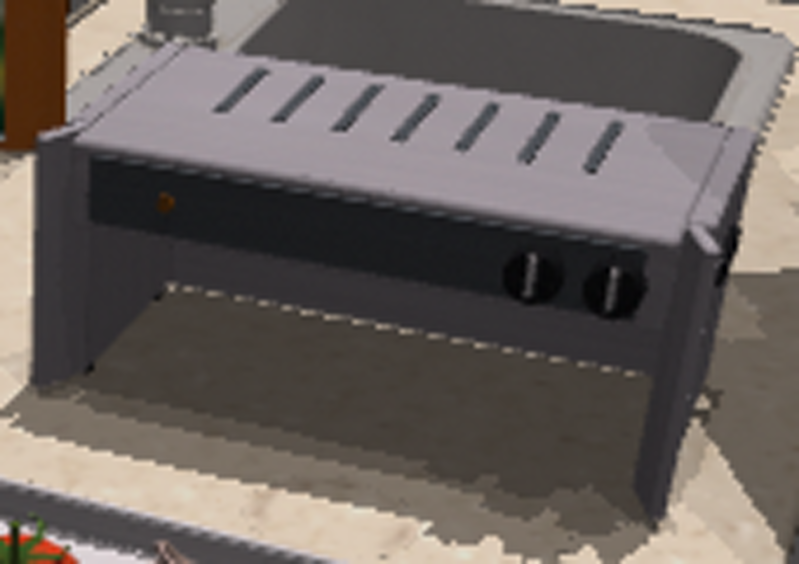

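View pics/g2.png

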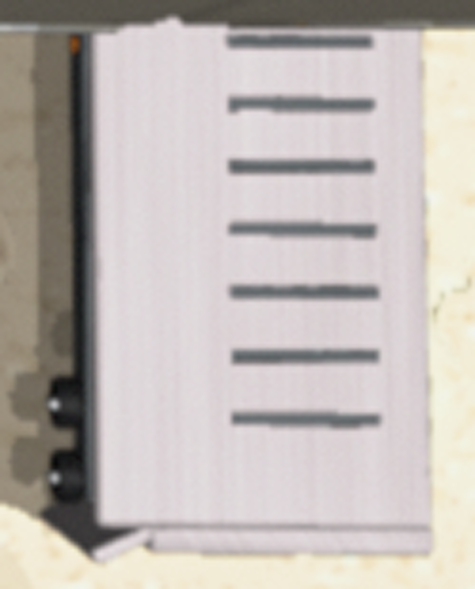

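Run:
```python
from h import *
np.set_printoptions(precision=4,suppress=True)
f=lambda p:(p[0]/4.7+325,p[1]/4.7+110); g=lambda p:(p[0]/3.8+435,p[1]/3.8+235)
for p in((163,287),(645,372),(88,370),(33,384),(637,487),(657,527)): print("floor",p,onz("side",f(p),0))
for p in((92,30),(100,523),(421,30),(430,550),(150,550),(150,530),(430,527),(95,560)): print("top",p,onz("top",g(p),.14))
for p in((76,142),(40,140),(690,243),(715,245),(755,130)): print("s14",p,onz("side",f(p),.14))
go(.5395,.223,.0125,178.3)
t=cv2.imread("pics/t4.png")[:,:,::-1];r,m=veg(t,(306,246,378,352));print(blobs(r),blobs(m))
```

```text
floor (163, 287) [ 0.6805 -0.2925 -0.    ]
floor (645, 372) [ 0.4117 -0.299   0.    ]
floor (88, 370) [ 0.6794 -0.1766  0.    ]
floor (33, 384) [ 0.6993 -0.1494  0.    ]
floor (637, 487) [ 0.3939 -0.172   0.    ]
floor (657, 527) [ 0.3789 -0.1377  0.    ]
top (92, 30) [ 0.6318 -0.1367  0.14  ]
top (100, 523) [ 0.3971 -0.1357  0.14  ]
top (421, 30) [ 0.6308 -0.2939  0.14  ]
top (430, 550) [ 0.3843 -0.2907  0.14  ]
top (150, 550) [ 0.3844 -0.1591  0.14  ]
top (150, 530) [ 0.3938 -0.1593  0.14  ]
top (430, 527) [ 0.3951 -0.291   0.14  ]
top (95, 560) [ 0.3798 -0.133   0.14  ]
s14 (76, 142) [ 0.6732 -0.1346  0.14  ]
s14 (40, 140) [ 0.6897 -0.1298  0.14  ]
s14 (690, 243) [ 0.3895 -0.1347  0.14  ]
s14 (715, 245) [ 0.3795 -0.137   0.14  ]
s14 (755, 130) [ 0.3825 -0.2897  0.14  ]
t 8.8 pos [0.5393 0.2237 0.1124] ang 178.4 q1,6 [ 0.73 -0.76] rows:  [ 0.0007 -0.0003  0.0999] 0.001
[([325, 247, 27, 26, 413], [337.7, 259.6])] [([332, 253, 16, 14, 114], [339.3, 259.4]), ([352, 287, 24, 24, 454], [363.3, 298.5]), ([323, 320, 29, 29, 618], [337.1, 333.5])]
```

```bash
python3 nudge.py '[[0.06,0,0,0.03,0],[0.06,0,0,0.06,0],[0.06,0,0,0.08,0],[0.06,0,0,0.093,0],[0.06,0,0,0.1,0],[0.06,0,0,0.1,0],[0.005,0,0,0.1,0],[0.005,0,0,0.1,0],[0.005,0,0,0.1,0],[0.005,0,0,0.1,0],[0.005,0,0,0.1,0],[0.005,0,0,0.1,0],[0.005,0,0,0.1,0]]' 30
python3 - <<'E'
from h import *
t=vision.grab_frame("top");r,m=veg(t,(306,246,378,352));print(blobs(r),blobs(m))
go(.538,.06,.0125,179.6)
E
```

```text
t: 9.88
eef_pos: [0.5397, 0.224, 0.0128]
ee_rot: [-3.141, 0.0, -1.6]
force: [-0.4, 0.5, 0.7]
width: 0.0189
gripper_force: 0.0
[([325, 247, 27, 26, 412], [337.7, 259.6])] [([332, 253, 15, 14, 113], [339.0, 259.4]), ([351, 287, 25, 24, 457], [363.3, 298.5]), ([323, 320, 29, 29, 619], [337.1, 333.5])]
t 9.93 pos [0.5397 0.2239 0.0127] ang 178.3 q1,6 [ 0.73 -0.76] rows:  [ 0.1639 -0.0031  0.0002] -0.022
```

```bash
python3 nudge.py '[[0.005,0,0,0,0],[0.005,0,0,0,0],[0.005,0,0,0,0],[0.005,0.002,0,0,0],[0.005,0.005,0,0,0],[0.005,0.009,0,0,-0.002],[0.005,0.014,0,0,-0.004],[0.005,0.019,0,0,-0.006],[0.005,0.024,0,0,-0.008],[0.005,0.029,-0.001,0,-0.01],[0.005,0.034,-0.001,0,-0.012],[0.005,0.039,-0.001,0,-0.014],[0.005,0.044,-0.001,0,-0.016],[0.005,0.049,-0.001,0,-0.018],[0.005,0.054,-0.002,0,-0.02],[0.005,0.058,-0.002,0,-0.022],[0.005,0.061,-0.002,0,-0.022],[0.005,0.063,-0.002,0,-0.022],[0.005,0.064,-0.002,0,-0.022],[0.005,0.064,-0.002,0,-0.022]]' 30
python3 - <<'E'
from h import *
t=vision.grab_frame("top");s=vision.grab_frame("side");cv2.imwrite("pics/s5.png",s[:,:,::-1]);cv2.imwrite("pics/t5.png",t[:,:,::-1])
r,m=veg(t,(330,246,412,352));print(blobs(r),blobs(m))
go(.538,-.053,.0125,179.6)
cv2.imwrite("pics/v5.png",np.hstack([cv2.resize(t[235:375,290:470],(400,311)),cv2.resize(s[170:310,275:455],(400,311))])[:,:,::-1])
E
```

```text
t: 11.6
eef_pos: [0.54, 0.1596, 0.0127]
ee_rot: [-3.141, -0.0, -1.578]
force: [1.2, 2.9, 3.3]
width: 0.0137
gripper_force: 30.0
[([356, 246, 26, 25, 401], [368.1, 257.7])] [([330, 246, 3, 38, 114], [331.0, 264.5]), ([363, 251, 16, 14, 103], [370.9, 257.6]), ([383, 284, 25, 24, 456], [395.0, 295.5]), ([330, 303, 3, 49, 147], [331.0, 327.0]), ([356, 317, 29, 30, 615], [369.8, 331.2])]
t 11.7 pos [0.54   0.1596 0.0127] ang 179.6 q1,6 [ 0.64 -0.64] rows:  [0.2126 0.0005 0.0003] 0.0
```

View pics/v5.png

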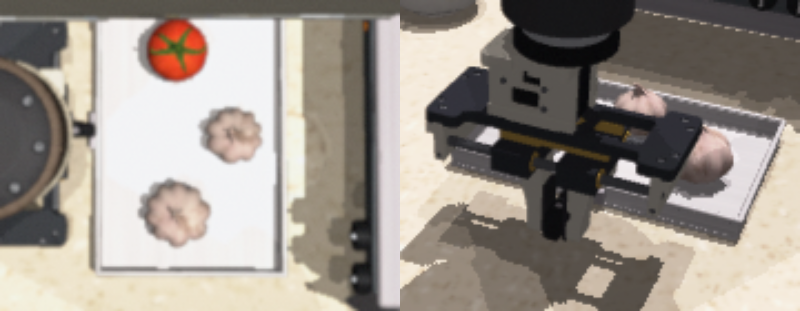

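The items rode along and stay spread. The near tray corners are at full-frame (334,357) and (418,357). Checking them against the channel's near wall, x ≈ 0.396.

Run:
```python
from h import *
t=cv2.imread("pics/t5.png",0)
for u in(340,360,380,400,412): print(u,t[350:364,u].tolist())
for u in((334.1,357.4),(417.8,357.6)): print(onz("top",u,.02))
```

```text
340 [240, 240, 240, 240, 226, 149, 129, 193, 218, 205, 220, 228, 228, 229]
360 [238, 238, 239, 237, 228, 169, 133, 192, 227, 219, 224, 229, 229, 229]
380 [239, 240, 240, 241, 227, 153, 125, 191, 224, 215, 221, 227, 229, 230]
400 [240, 240, 240, 241, 228, 156, 125, 182, 221, 224, 233, 234, 230, 226]
412 [232, 232, 233, 233, 232, 210, 148, 173, 219, 223, 224, 226, 225, 225]
[0.40992933 0.09502579 0.02      ]
[ 0.40923802 -0.07405972  0.02      ]
```

```bash
python3 nudge.py '[[0.005,0.002,0,0,0],[0.005,0.005,0,0,0],[0.005,0.01,0,0,0],[0.005,0.016,0,0,0],[0.005,0.023,0,0,0],[0.005,0.031,0,0,0],[0.005,0.039,0,0,0],[0.005,0.047,0,0,0],[0.005,0.055,0,0,0],[0.005,0.063,0,0,0],[0.005,0.071,0,0,0],[0.005,0.079,0,0,0],[0.005,0.087,0,0,0],[0.005,0.095,0,0,0],[0.005,0.102,0,0,0],[0.005,0.108,0,0,0],[0.005,0.113,0,0,0],[0.005,0.117,0,0,0],[0.005,0.119,0,0,0],[0.005,0.12,0,0,0]]' 30; python3 -c "
from h import *
go(.538,-.053,.0125,179.6)"
```

```text
t: 13.37
eef_pos: [0.539, 0.04, 0.0127]
ee_rot: [-3.141, 0.0, -1.578]
force: [0.4, 6.0, 5.6]
width: 0.0136
gripper_force: 30.0
t 13.37 pos [0.539  0.04   0.0127] ang 179.6 q1,6 [ 0.44 -0.44] rows:  [0.093  0.0004 0.0001] -0.0
```

```bash
python3 nudge.py '[[0.005,0.002,0,0,0],[0.005,0.005,0,0,0],[0.005,0.009,0,0,0],[0.005,0.014,0,0,0],[0.005,0.02,0,0,0],[0.005,0.026,0,0,0],[0.005,0.032,0,0,0],[0.005,0.038,0,0,0],[0.005,0.044,0,0,0],[0.005,0.05,0,0,0],[0.005,0.056,0,0,0],[0.005,0.062,0,0,0],[0.005,0.067,0,0,0],[0.005,0.072,0,0,0],[0.005,0.076,0,0,0],[0.005,0.079,0,0,0],[0.005,0.081,0,0,0],[0.005,0.083,0,0,0],[0.005,0.084,0,0,0],[0.005,0.084,0,0,0]]' 30; python3 -c "
from h import *
go(.538,-.053,.0125,179.6)"
```

```text
t: 15.03
eef_pos: [0.5383, -0.044, 0.0127]
ee_rot: [3.142, 0.0, -1.578]
force: [0.5, 4.7, 6.1]
width: 0.014
gripper_force: 30.0
t 15.03 pos [ 0.5383 -0.044   0.0127] ang 179.6 q1,6 [ 0.28 -0.29] rows:  [0.009  0.0003 0.0002] 0.0
```

Now creep until it touches the back.

```bash
python3 nudge.py '[[0.005,0.001,0,0,0],[0.005,0.002,0,0,0],[0.005,0.003,0,0,0],[0.005,0.004,0,0,0],[0.005,0.005,0,0,0],[0.005,0.006,0,0,0],[0.005,0.007,0,0,0]]' 30;  python3 nudge.py '[[0.005,0.001,0,0,0],[0.005,0.002,0,0,0],[0.005,0.002,0,0,0]]'; python3 nudge.py '[[0.005,0.001,0,0,0],[0.005,0.002,0,0,0],[0.005,0.002,0,0,0]]'
```

```text
t: 15.62
eef_pos: [0.5385, -0.05, 0.0127]
ee_rot: [-3.141, 0.001, -1.578]
force: [-1.4, 19.3, 7.6]
width: 0.0139
gripper_force: 30.0
t: 15.87
eef_pos: [0.5386, -0.05, 0.0127]
ee_rot: [-3.14, 0.003, -1.578]
force: [-3.7, 25.9, 9.7]
width: 0.0139
gripper_force: 30.0
t: 16.12
eef_pos: [0.5386, -0.0503, 0.0127]
ee_rot: [-3.14, 0.005, -1.578]
force: [-5.9, 38.0, 10.1]
width: 0.0135
gripper_force: 30.0
```

```bash
python3 nudge.py '[[0.005,-0.002,0,0,0],[0.005,-0.003,0,0,0],[0.04,-0.003,0,0,0],[0.04,-0.003,0,0,0],[0.04,-0.003,0,0,0],[0.04,-0.003,0,-0.02,0],[0.04,-0.003,0,-0.05,0],[0.04,-0.003,0,-0.08,0],[0.04,-0.03,0,-0.11,0],[0.04,-0.07,0,-0.12,0],[0.04,-0.11,0,-0.12,0],[0.04,-0.15,0,-0.12,0],[0.04,-0.19,0,-0.12,0],[0.04,-0.22,0,-0.12,0],[0.04,-0.22,0,-0.12,0],[0.04,-0.22,0,-0.12,0]]'
python3 - <<'E'
from h import *
t=vision.grab_frame("top");s=vision.grab_frame("side")
cv2.imwrite("pics/v6.png",np.hstack([cv2.resize(t[235:385,380:560],(400,333)),cv2.resize(s[110:275,300:498],(400,333))])[:,:,::-1])
cv2.imwrite("pics/s6.png",s[:,:,::-1]);cv2.imwrite("pics/t6.png",t[:,:,::-1])
a=cv2.imread("pics/side0.png")[180:370,190:260].astype(int);print("jar/timer diff",np.abs(a-s[180:370,190:260,::-1]).mean())
go(0.5,0.1,.1)
E
```

```text
t: 17.45
eef_pos: [0.5391, 0.1655, 0.1317]
ee_rot: [3.14, -0.001, -1.576]
force: [-0.1, -0.8, -0.4]
width: 0.0398
gripper_force: 0.0
jar/timer diff 13.23047619047619
t 17.55 pos [0.5392 0.1638 0.1319] ang 179.6 q1,6 [ 0.64 -0.65] rows:  [0.0641 0.0387 0.032 ] 0.0
```

View pics/v6.png

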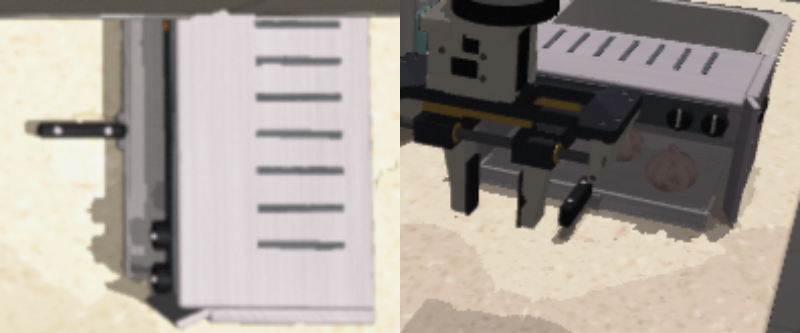

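Everything looks spread, and the big garlic is upright under the hood. I'll check the depth: the tray's handle edge is at column ≈ 436, the handle end ≈ 396.

Run:
```python
from h import *
t=cv2.imread("pics/t6.png",0)
for v in(275,310,325): print(v,t[v,428:445].tolist())
for u in((436.3,290),(435.7,275),(436.6,325)): print(onz("top",u,.02))
print(onz("top",(396,293),.038))
go(.5,.3,.15)
```

```text
275 [144, 144, 143, 145, 141, 131, 106, 98, 127, 136, 132, 152, 159, 157, 161, 160, 149]
310 [157, 160, 158, 156, 149, 150, 144, 123, 135, 149, 143, 153, 161, 158, 157, 159, 149]
325 [143, 143, 144, 144, 146, 147, 137, 111, 120, 151, 157, 159, 160, 158, 158, 161, 156]
[ 0.54527352 -0.11365471  0.02      ]
[ 0.57577398 -0.11296942  0.02      ]
[ 0.47453623 -0.11302464  0.02      ]
[ 0.53973601 -0.03002555  0.038     ]
t 17.55 pos [0.5392 0.1638 0.1319] ang 179.6 q1,6 [ 0.64 -0.65] rows:  [-0.1359  0.0402 -0.0182] 0.0
```

```bash
python3 -c "
from h import *
go(.28,.33,.22)
for p in ((235,255),(218,345)): print(onz('side',p,0))"
```

```text
t 17.55 pos [0.5392 0.1638 0.1319] ang 179.6 q1,6 [ 0.64 -0.65] rows:  [-0.1642  0.2605 -0.0879] 0.0
[0.76207711 0.17715795 0.        ]
[6.53195424e-01 3.84349017e-01 5.55111512e-17]
```

```bash
python3 nudge.py '[[0.04,0,0.03,-0.03,0],[0.04,0,0.06,-0.06,0],[0.04,0,0.1,-0.088,0],[0.04,-0.03,0.13,-0.088,0],[0.04,-0.06,0.16,-0.088,0],[0.04,-0.09,0.19,-0.088,0],[0.04,-0.12,0.22,-0.088,0],[0.04,-0.15,0.25,-0.088,0],[0.04,-0.164,0.26,-0.088,0],[0.04,-0.164,0.26,-0.088,0],[0.04,-0.164,0.26,-0.088,0]]'
python3 - <<'E'
from h import *
s=vision.grab_frame("side");cv2.imwrite("pics/s7.png",s[:,:,::-1])
a=cv2.imread("pics/side0.png")[:,:,::-1].astype(int)
for n,(x0,y0,x1,y1) in dict(jar=(215,200,256,262),timer=(192,305,245,358)).items():
    g=lambda i:np.ascontiguousarray(i[y0:y1,x0:x1].mean(2)).astype(np.float32);print(n,np.abs(a-s)[y0:y1,x0:x1].mean(),cv2.phaseCorrelate(g(a),g(s.astype(int))))
r,g,b=[s[:,:,i].astype(int) for i in range(3)];R=(slice(140,225),slice(335,475))
m=np.zeros(s.shape[:2],bool);m[R]=1
red=m&(r>g*2)&(r>35);print("red",blobs(red,20))
gar=m&(r-b>6)&(r-b<45)&(r<150)&~red;gar=cv2.morphologyEx(gar.astype(np.uint8),cv2.MORPH_OPEN,np.ones((3,3)));print("gar",blobs(gar,60))
# predicted: item positions in tray carried to home (shift -y)
d=np.array([0,-.274,0]);
for n,uv in(("tom",(368.1,257.7)),("small",(395,295.5)),("big",(369.8,331.2))):
    p=onz("top",uv,.028); p=p+[-.001,-.2095,0]; print(n,p.round(3),proj("side",p).round(1))
E
```

```text
t: 18.47
eef_pos: [0.2807, 0.3302, 0.2204]
ee_rot: [3.141, -0.0, -1.577]
force: [0.3, -1.3, 0.6]
width: 0.0398
gripper_force: 0.0
jar 0.9526619459742984 ((0.4983726532834645, -0.0016159051874140573), 0.9998712536154521)
timer 1.1187848581939006 ((0.012917215931143033, 0.016856716128206273), 0.9990953329250483)
red [([361, 172, 24, 21, 379], [372.4, 182.5])]
gar [([400, 171, 20, 19, 295], [409.6, 180.5]), ([422, 179, 39, 29, 717], [440.1, 192.5]), ([335, 192, 46, 21, 240], [354.7, 204.3]), ([451, 205, 14, 20, 152], [457.1, 217.3]), ([390, 212, 52, 13, 240], [415.8, 218.8])]
tom [ 0.61  -0.185  0.028] [372.  182.3]
small [ 0.534 -0.238  0.028] [409.1 179.4]
big [ 0.462 -0.187  0.028] [433.6 193.9]
```

```bash
python3 -c "
from station import arm, vision, workorder, monitor
print(workorder.job_done())"
```

```text
the job is handed in; nothing more can be done
None
```

The job is handed in at about 18.5 s: the two garlic bulbs and the tomato lie spread with measured gaps of about 3 cm or more, the tray is pushed home against the grill's back, and the salt jar and timer show no movement in the last side image.

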